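# Lay the counter case down and start the shuffle

## Task

Get the mahjong table ready to shuffle: push the standing red counter case over so that it lies flat, all of it inside the gold-lined rectangle on the table beside it, then press the green button all the way down and let it come back up. The case is only to be pushed, never picked up, the button must wait until the case is down, and everything else on the table stays where it is.

Things in the scene. Friction and masses are not known exactly. Their poses are not given: they have to be found in the camera images.
- case: Red plastic counter case, gold bands, a closed box standing on end: 32 mm thick (its x), 85 wide (y), 130 tall (z), 0.2-0.4 kg. Origin: centre of its underside. Broad faces look roughly to the robot's left and right; the gold rectangle lies on its +x or -x side, coaster and bowl on the other. Tipped about its bottom edge without sliding, it lies inside the rectangle with 8 to 20 mm to spare.
- case_centre (a point): Centre of the case, 65 mm above its underside as it stands; 16 mm above the table once the case lies flat.
- case_a (a point): Corner point of the case: bottom end, +y edge, middle of the thickness. case_a to case_d are the four corners of the footprint once it lies flat.
- case_b (a point): Corner point of the case: bottom end, -y edge, middle of the thickness.
- case_c (a point): Corner point of the case: top end, +y edge, middle of the thickness.
- case_d (a point): Corner point of the case: top end, -y edge, middle of the thickness.
- zone: Rectangle inlaid flat in the black table top (nothing sticks up), dark green with a gold line round it: 170 mm long (its x) by 125 mm wide (its y), outer edges of the gold line. Origin at its centre on the table surface, its long x axis roughly along the thickness direction of the case (the way the case falls). About 82 mm from the case's axis.
- button (a joint): Travel of the green push button: 0 when up, grows to 0.006 m fully down; a spring returns it and fully down takes about 5 N. It counts as pressed beyond 0.0045 m.
- button_top (a point): Centre of the top face of the round green button (40 mm across), which is pressed straight down; it stands 22 mm above the table in a 12 mm high black housing, 56 mm across, near the left or the right edge of the table.
- coaster: Round rosewood coaster, 96 mm across, 8 mm thick, loose on the table; origin at the centre of its underside. About 82 mm from the case's axis, on the side away from the rectangle.
- bowl: Gold-rimmed white porcelain tea bowl, 96 mm across, 55 mm tall, standing on the coaster (rim 63 mm above the table); origin at the centre of its foot, z up.
- bangle: Pale jade bangle lying flat, 74 mm across, 9 mm thick; origin at the centre of its underside. Bystander.
- claw: Pink plastic hair claw, 80 x 44 mm, 42 mm tall, near the table edge opposite the button's; origin at the centre of its underside. Bystander.
- tile_a: Loose mahjong tile lying face up, blue dots, 44 x 33 x 24 mm; origin at the centre of its underside. Bystander.
- tile_b: Loose mahjong tile lying face up, red dots, 44 x 33 x 24 mm; origin at the centre of its underside. Bystander.
- tin: Round tea tin, white lid and label over brass, 66 mm across, 85 mm tall; origin at the centre of its underside. Bystander.
Things that resemble listed ones, but are neither listed nor needed, are in the scene too. There is more than one size of the case; the job needs the middle-sized.

How it is judged:
By the outcome, as a careful person would: the job done as asked, in the order asked, and still so for the second after the job is handed in, with the robot touching nothing.
It also fails if it takes over 38 s, if anything falls off the work surface, if the arm or the gripper's body presses on something with over 40 N, if the wrist force passes 120 N, or if a joint passes its speed limit or range.

## Robot

A 6-joint arm with a two-finger parallel gripper is mounted at the origin on the work surface. World frame = base frame: x ahead of the robot, y to its left, z up, the work surface at z = 0. Lengths are in m, angles in degrees, forces in N, time in s.
With the tool pointing down it reaches from about 0.4 to 0.825 m from the base axis. Payload 7 kg.
Tool frame: the origin (TCP) lies at the centre of the arm's flange, where the gripper is bolted on; the fingertips stand 178 mm ahead of it and the grasp point (between the pads) lies 159 mm ahead of it (ctrl.hold_point_z is the distance from the TCP to the grasp point, in m); z points along the fingers, y is the line along which they close (so a half turn about z gives the same grasp; the last joint's range is limited). The gripper opens to 88 mm and grips with 3 to 60 N. Pads are 19 mm wide; open, the fingers measure 130 mm over their backs; the gripper's body (78 mm by 193 mm) begins 47 mm behind the grasp point.
Start: joints at [-46.977, 20.546, 0.682, 0, -70.136, -16.507], TCP at [0.301, -0.604, 0.405] pointing down, gripper open.
Joint ranges: [-176.03, 176.03], [-82.01, 121.73], [-58.28, 71.71], [-173.87, 95.51], [-174.79, -0.11], [-173.66, 173.66]. Speed limits (degrees/s): [136.94, 136.94, 172.46, 180, 180, 180].

## Interface

Orientations are given as [roll, pitch, yaw] about the fixed x, y, z axes, in that order (R = Rz(yaw) Ry(pitch) Rx(roll)).
In Python, from plant import ctrl gives the robot as it stands.
- The arm moves only by the shell command python3 -m inch 'ROWS'. ROWS is JSON, one flat list of numbers, 7 for each row, row after row: the closure, from 0 (fully open) to 1 (shut), then the shift along the tool's x, y, z in mm, then the turn, a rotation vector about the tool's x, y, z in degrees. In form: [hand, x, y, z, wx, wy, wz, hand, x, y, z, wx, wy, wz, ...]. A call has 1 to 5 rows; each row is the pose to reach, as a shift and turn from the pose commanded when the call began, along the tool's axes at that moment; what a row does not reach only later rows make up. A row lasts 1/10 s, in which the tool goes at most 50 mm and 8.59 degrees, less where a joint would pass 70% of its speed; a pose out of reach is approached as far as the arm can. A call with a gripper value outside its range is refused whole. The fingers move at their own pace and stop on an object; the grip force is fixed at half the most. Time passes only in rows, so rows that repeat a pose let the fingers close. It gives the time, the measured TCP pose, the force, the opening and the grip force at its end, in the units of the state.
- ctrl.get_obs(): the state, without advancing time (a new reading comes with each control period).
- ctrl.snapshot(name): name is "scene" or "top" or "wrist"; returns a dict with "frame" (400x640x3 uint8, red, green, blue), "K" (3x3 intrinsics, pixels), "R" (3x3) and "t" (3): a world point X has camera coordinates R X + t. Camera axes: x right, y down, z forward; pixel columns grow to the right and rows downward; lengths in m; the calibration is good to about 2 mm. The wrist camera is an equidistant fisheye: a pixel r from the principal point sees the ray r / f radians off the axis. A picture is of the moment at which its call begins. There is no depth.
- ctrl.close_job(): hands the job in; it is judged then, once.
Trained networks look in a picture, given as the dict that the camera call returned (one of the last four; its "shot" number tells which), for a name from the list of things; names that differ only in an ending like _2 or _b are one class to them, and where a whole thing is asked for, a point or a joint stands for the part that bears it (a point fixed in the world has none). Each returns a list of dicts, best first, with "p" (0 to 1); they miss things now and then, are a little off and sometimes report something else, mostly with a low value. They report only what shows in the picture. A call takes as long as a camera call. They do not tell look-alikes from the thing itself.
- ctrl.recognise(picture, thing): "location" ([x, y, z] in m, in world coordinates, good to about 4 mm: the middle of the surface that is visible of it).
- ctrl.trace(picture, thing): "pixels" (400x640 bool, what is visible of it).
- ctrl.mark_of(picture, thing): "location" ([x, y, z] in m, in world coordinates, good to about 4 mm: a listed point, or the origin of a listed thing).
The state is a dict: "clock": time; "joint_pos": joint angles; "qvel": joint speeds; "tau": joint torques, N m; "tool_pos": TCP position; "orientation": TCP orientation; "force": force on the tool from outside, world axes, zero at the start; "moment": the same for the moment, N m; "opening": finger opening in m; "gripper_force": force on a finger pad.
Only numpy, scipy, OpenCV 4.12 (cv2) and the standard library are available. Lean on these libraries where they do the work, as an engineer would, in place of code of your own. Each camera call takes 0.05 s, during which the arm holds its last target. There are 200 camera calls.

## Working session

There is one attempt and no reset: what is moved stays moved. The work goes in short steps, Python scripts to look and compute and a shell command to move; the robot and the scene stay as the last step left them, time stands still between calls to the robot, and variables do not carry over. Pictures are saved under pics/ and viewed, at most 10 in all, crops included, and the job is handed in when it is done.

```bash
mkdir -p pics; ls; python3 - <<'E'
from plant import ctrl
import cv2,numpy as np
S={n:ctrl.snapshot(n) for n in("scene","top")}
for n,s in S.items():
    cv2.imwrite(f"pics/{n}0.png",s["frame"][:,:,::-1])
    for th in("case","zone","button_top","coaster","bowl","bangle","claw","tile_a","tin"):
        print(n,th,[(round(d["p"],2),np.round(d["location"],3).tolist()) for d in ctrl.mark_of(s,th)[:4]])
o=ctrl.get_obs();print(o["clock"],o["tool_pos"],o["orientation"])
E
```

```text
pics
scene case [(0.94, [0.588, 0.027, 0.133]), (0.88, [0.4, 0.114, 0.002]), (0.84, [0.3, 0.048, 0.171]), (0.81, [0.37, -0.107, 0.093])]
scene zone [(0.59, [0.528, 0.104, -0.003])]
scene button_top [(0.52, [0.484, 0.363, 0.019])]
scene coaster [(0.69, [0.555, -0.065, 0.0])]
scene bowl [(0.96, [0.562, -0.07, 0.01])]
scene bangle [(0.76, [0.732, -0.179, -0.002])]
scene claw [(0.85, [0.472, -0.374, -0.001])]
scene tile_a [(0.82, [0.723, 0.218, -0.001]), (0.59, [0.73, -0.022, -0.003]), (0.22, [0.558, -0.07, 0.01])]
scene tin [(0.69, [0.753, 0.321, -0.003]), (0.58, [0.528, 0.103, -0.0])]
top case [(0.87, [0.503, 0.013, 0.124]), (0.85, [0.401, 0.114, 0.169]), (0.83, [0.388, -0.136, 0.002]), (0.83, [0.371, -0.111, 0.093])]
top zone [(0.92, [0.532, 0.103, -0.004])]
top button_top [(0.76, [0.482, 0.365, 0.025])]
top coaster [(0.72, [0.558, -0.067, 0.0])]
top bowl [(0.84, [0.558, -0.066, 0.007])]
top bangle [(0.79, [0.731, -0.178, 0.003]), (0.72, [0.558, -0.066, 0.001])]
top claw [(0.85, [0.468, -0.371, 0.001])]
top tile_a [(0.8, [0.73, -0.028, -0.003]), (0.77, [0.723, 0.22, -0.001]), (0.47, [0.56, -0.065, 0.001])]
top tin [(0.95, [0.756, 0.319, -0.003])]
1.0 [ 0.30133639 -0.60397677  0.4046633 ] [ 1.79998818e+02  8.12536824e-04 -1.53485162e+02]
```

View pics/scene0.png

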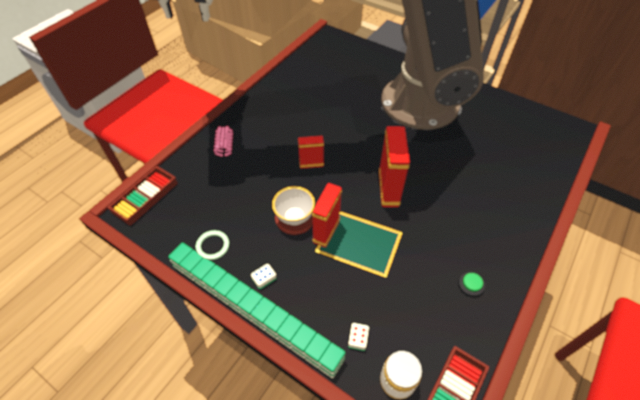

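View pics/top0.png

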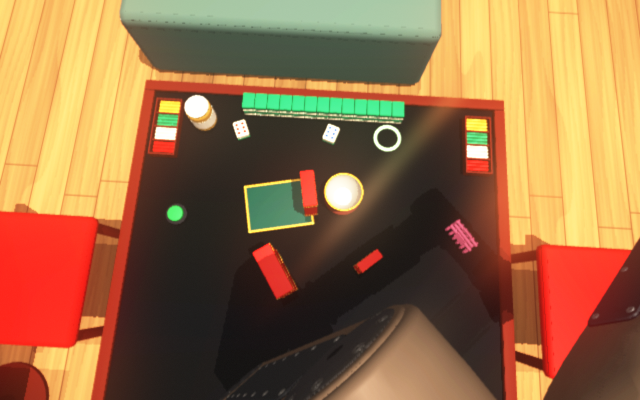

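The scene picture shows three red cases. The middle-sized one is at about (327,215), between the bowl (293,210) and the gold zone (360,243), and the button is at (472,283). The larger case stands at (395,165), to the robot's side of the zone. Next I'll fit poses from the traced masks.

```bash
cat > h.py <<'E'
import cv2,numpy as np
from scipy.optimize import minimize
def proj(s,X):
    c=np.asarray(X)@s["R"].T+s["t"]; p=c@s["K"].T; return p[:,:2]/p[:,2:]
def toplane(s,uv,z):
    d=np.c_[uv,np.ones(len(uv))]@np.linalg.inv(s["K"]).T@s["R"]; C=-s["R"].T@s["t"]
    return C+d*((z-C[2])/d[:,2])[:,None]
def box(p,dim):
    x,y,a=p; c,s_=np.cos(a),np.sin(a); L=np.array([[i,j,k] for i in(-.5,.5) for j in(-.5,.5) for k in(0,1)])*dim
    return np.c_[x+c*L[:,0]-s_*L[:,1],y+s_*L[:,0]+c*L[:,1],L[:,2]]
def hullmask(s,X):
    m=np.zeros((1600,2560),np.uint8); h=cv2.convexHull(((proj(s,X)+.5)*4*16).astype(np.int32)); cv2.fillConvexPoly(m,h,255,cv2.LINE_AA,4)
    return cv2.resize(m,(640,400),interpolation=cv2.INTER_AREA)/255.
def fit(views,p0,dim):
    f=lambda q:sum(np.abs(hullmask(s,box(np.array([q[0]/100,q[1]/100,q[2]/10]),dim))-m).sum()/m.sum() for s,m in views)
    q0=np.array(p0)*[100,100,10]
    r=minimize(f,q0,method="Nelder-Mead",options=dict(initial_simplex=np.vstack([q0]+[q0+np.eye(3)[i]*1.5 for i in range(3)]),maxiter=150))
    return r.x/[100,100,10],r.fun
E
python3 - <<'E'
from plant import ctrl
from h import *
S={n:ctrl.snapshot(n) for n in("scene","top")}
T={n:ctrl.trace(s,"case") for n,s in S.items()}
def pick(n,X):
    u=proj(S[n],[X])[0]
    return min(((np.linalg.norm(np.argwhere(d["pixels"]).mean(0)[::-1]-u),i) for i,d in enumerate(T[n])))
for nm,X,dim in(("mid",[.5435,.019,.07],[.032,.085,.13]),("big",[.40,.09,.09],[.042,.111,.17])):
    v=[]
    for n in S:
        d,i=pick(n,X); v.append((S[n],T[n][i]["pixels"].astype(float))); print(nm,n,d,v[-1][1].sum())
    for vv in(v,v[:1],v[1:]): 
      for a in (1.7,2.2) if nm=="big" else (1.7,): print(nm,fit(vv,[X[0],X[1],a],dim))
for n,s in S.items():
    m=ctrl.trace(s,"zone")[0]["pixels"]; P=toplane(s,np.argwhere(m)[:,::-1].astype(float),0)
    print(n,cv2.minAreaRect((P[:,:2]*1000).astype(np.float32)))
    print(ctrl.recognise(s,"button_top")[:1])
    print("cc",[(round(d["p"],2),np.round(d["location"],3).tolist()) for d in ctrl.mark_of(s,"case_centre")])
E
```

```text
mid scene 1.8329310030962507 1263.0
mid top 2.2095979449316783 602.0
mid (array([0.54636759, 0.02162701, 1.74945778]), np.float64(0.1535578056739645))
mid (array([0.54735265, 0.02132936, 1.77383703]), np.float64(0.05555089811062984))
mid (array([0.54561212, 0.02176402, 1.73853715]), np.float64(0.08073089700996677))
big scene 16.429511914893126 1868.0
big top 20.922358981142498 1190.0
big (array([0.35029545, 0.0823259 , 2.14331433]), np.float64(0.1252326616501242))
big (array([0.35037868, 0.08241401, 2.14417908]), np.float64(0.12509323013750154))
big (array([0.35176229, 0.08283961, 2.13752706]), np.float64(0.03913381198303733))
big (array([0.35192997, 0.08288463, 2.13708434]), np.float64(0.03910232187093253))
big (array([0.35024834, 0.08288776, 2.15899928]), np.float64(0.0811764705882353))
big (array([0.35053876, 0.08295668, 2.16086655]), np.float64(0.08123908386884166))
scene ((528.6221923828125, 101.8721694946289), (125.8110122680664, 168.47267150878906), 11.065900802612305)
[{'location': [0.4891, 0.3666, 0.0224], 'p': 0.7}]
cc [(0.87, [0.349, 0.083, 0.087]), (0.6, [0.392, -0.133, 0.046]), (0.32, [0.556, -0.066, -0.0])]
top ((527.265380859375, 101.97355651855469), (124.70030212402344, 168.48684692382812), 11.596999168395996)
[{'location': [0.4804, 0.3622, 0.0248], 'p': 0.74}]
cc [(0.79, [0.348, 0.08, 0.08])]
```

```bash
cat >> h.py <<'E'
def go(tgt,yaw):
    from plant import ctrl
    from scipy.spatial.transform import Rotation as R
    o=ctrl.get_obs(); R0=R.from_euler("xyz",o["orientation"],degrees=True); Rt=R.from_euler("xyz",[180,0,yaw],degrees=True)
    print("clock",o["clock"],"pos",np.round(o["tool_pos"],4),np.round(o["orientation"],1),"F",np.round(o["force"],1),"d",np.round(R0.inv().apply(np.array(tgt)-o["tool_pos"])*1000,1),"rv",np.round((R0.inv()*Rt).as_rotvec(degrees=True),1))
E
python3 -c "
from h import *
go([.43,-.32,.40],-116); go([.558,-.037,.40],-79)"
```

```text
clock 1.5 pos [ 0.3014 -0.604   0.4046] [ 180.     0.  -153.5] F [-0.3 -0.4  0.3] d [-241.9  196.7    4.7] rv [ -0.    0.  -37.5]
clock 1.5 pos [ 0.3014 -0.604   0.4046] [ 180.     0.  -153.5] F [-0.3 -0.4  0.3] d [-482.8  392.8    4.7] rv [ -0.    0.  -74.5]
```

```bash
python3 -m inch '[1,-38,31,0,0,0,-8, 1,-76,62,0,0,0,-16, 1,-114,93,0,0,0,-24, 1,-152,124,0,0,0,-32, 1,-190,155,0,0,0,-40]'
python3 -c "
from h import *
go([.558,-.037,.40],-79)"
```

```text
clock: 2.0
tool_pos: [0.4025, -0.3787, 0.4049]
orientation: [-180.0, -0.0, -113.2]
force: [2.2, -0.4, 0.3]
opening: 0.0534
gripper_force: 0.0
clock 2.0 pos [ 0.4025 -0.3787  0.4049] [-180.    -0.  -113.2] F [ 2.2 -0.4  0.3] d [-375.3   -8.5    4.9] rv [ -0.   -0.  -34.2]
```

```bash
python3 -m inch '[1,-47,-1,0,0,0,-7, 1,-94,-2,0,0,0,-14, 1,-141,-3,0,0,0,-21, 1,-188,-4,0,0,0,-28, 1,-235,-5,0,0,0,-34]'
python3 -c "
from h import *
go([.558,-.037,.40],-79)"
```

```text
clock: 2.5
tool_pos: [0.5007, -0.165, 0.4051]
orientation: [-179.9, -0.0, -79.2]
force: [0.1, -0.2, -0.2]
opening: 0.0133
gripper_force: 0.0
clock 2.5 pos [ 0.5007 -0.165   0.4051] [-179.9   -0.   -79.2] F [ 0.1 -0.2 -0.2] d [-115.   -80.2    5.2] rv [-0.1 -0.  -0.2]
```

```bash
python3 -m inch '[1,-39,-27,0,0,0,0, 1,-78,-54,0,0,0,0, 1,-115,-80,0,0,0,0, 1,-115,-80,0,0,0,0, 1,-115,-80,0,0,0,0]'
python3 - <<'E'
from h import *
from plant import ctrl
go([.558,-.037,.283],-79)
f=[ctrl.snapshot(n)["frame"] for n in("scene","wrist")]
a=np.vstack([cv2.resize(f[0][80:320,160:480],(640,480))[:,:,::-1]]);cv2.imwrite("pics/s1.png",a)
E
```

```text
clock: 3.0
tool_pos: [0.5583, -0.0382, 0.4044]
orientation: [180.0, -0.0, -79.4]
force: [0.0, 0.0, -0.1]
opening: 0.0006
gripper_force: 0.0
clock 3.0 pos [ 0.5583 -0.0382  0.4044] [180.   -0.  -79.4] F [ 0.   0.  -0.1] d [ -1.2   0.  121.4] rv [ 0.  -0.  -0.4]
```

View pics/s1.png

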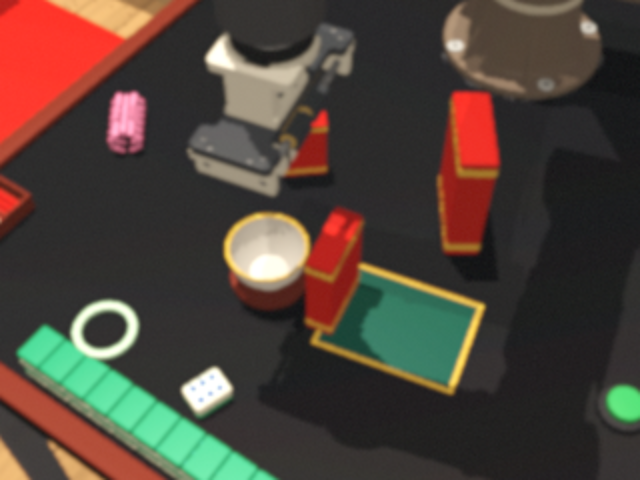

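The gripper hovers behind the case on the bowl side. In the crop the case is at (335,270), the bowl at (267,255), and the zone lies clear beyond the case.

```bash
python3 -m inch '[1,0,0,40,0,0,0, 1,0,0,80,0,0,0, 1,0,0,110,0,0,0, 1,0,0,121,0,0,0, 1,0,0,121,0,0,0]'
python3 - <<'E'
from h import *
from plant import ctrl
go([.5465,.0217,.283],-79)
f=[ctrl.snapshot(n)["frame"] for n in("scene","top")]
a=np.hstack([cv2.resize(f[0][130:280,240:440],(400,300)),cv2.resize(f[1][130:280,220:420],(400,300))])[:,:,::-1];cv2.imwrite("pics/s2.png",a)
E
```

```text
clock: 3.6
tool_pos: [0.5575, -0.0403, 0.2827]
orientation: [179.8, -0.0, -79.6]
force: [-0.6, -1.0, 1.5]
opening: 0.0004
gripper_force: 0.0
clock 3.6 pos [ 0.5575 -0.0403  0.2827] [179.8  -0.  -79.6] F [-0.6 -1.   1.5] d [-62.9  -0.4  -0.3] rv [ 0.2 -0.  -0.6]
```

View pics/s2.png

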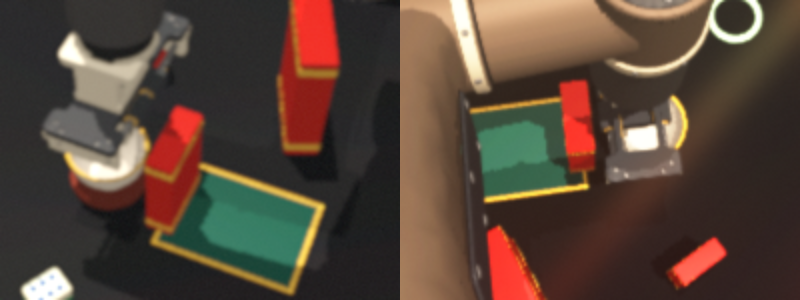

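Tips are behind the case, above the rim. I'll approach, then push slowly.

```bash
python3 -m inch '[1,-10,0,0,0,0,0, 1,-18,0,0,0,0,0, 1,-23,0,0,0,0,0, 1,-26,0,0,0,0,0, 1,-28,0,0,0,0,0]'; python3 -m inch '[1,-2,0,0,0,0,0, 1,-4,0,0,0,0,0, 1,-6,0,0,0,0,0, 1,-8,0,0,0,0,0, 1,-10,0,0,0,0,0]'
```

```text
clock: 4.2
tool_pos: [0.5529, -0.0111, 0.284]
orientation: [-180.0, 0.0, -79.4]
force: [0.2, 0.8, -0.8]
opening: 0.0005
gripper_force: 0.0
clock: 4.7
tool_pos: [0.5511, -0.0018, 0.2837]
orientation: [180.0, -0.0, -79.5]
force: [0.1, -0.9, 0.7]
opening: 0.0005
gripper_force: 0.2
```

```bash
python3 -m inch '[1,-2,0,0,0,0,0, 1,-4,0,0,0,0,0, 1,-6,0,0,0,0,0, 1,-8,0,0,0,0,0, 1,-10,0,0,0,0,0]'
python3 - <<'E'
from h import *
from plant import ctrl
f=[ctrl.snapshot(n)["frame"] for n in("scene","top")]
a=np.hstack([cv2.resize(f[0][130:280,240:440],(400,300)),cv2.resize(f[1][130:280,220:420],(400,300))])[:,:,::-1];cv2.imwrite("pics/s3.png",a)
E
```

```text
clock: 5.2
tool_pos: [0.5492, 0.0081, 0.2836]
orientation: [180.0, 0.0, -79.5]
force: [-0.5, -1.2, -0.1]
opening: 0.0003
gripper_force: 0.1
```

View pics/s3.png

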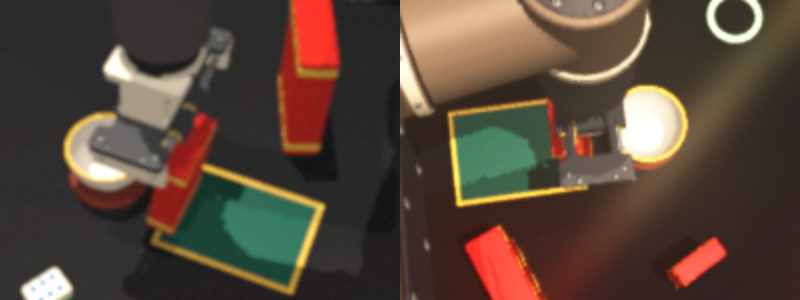

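The case leans toward the zone (crop, about (180,180)) and its bottom edge hasn't slid. I'll continue.

```bash
python3 -m inch '[1,-2,0,0,0,0,0, 1,-4,0,0,0,0,0, 1,-6,0,0,0,0,0, 1,-8,0,0,0,0,0, 1,-10,0,0,0,0,0]'; python3 -m inch '[1,-2,0,0,0,0,0, 1,-4,0,0,0,0,0, 1,-6,0,0,0,0,0, 1,-6,0,0,0,0,0, 1,-6,0,0,0,0,0]'
python3 - <<'E'
from h import *
from plant import ctrl
go([.5,.3,.283],-79)
f=[ctrl.snapshot(n)["frame"] for n in("scene","top")]
a=np.hstack([cv2.resize(f[0][130:280,240:440],(400,300)),cv2.resize(f[1][130:280,220:420],(400,300))])[:,:,::-1];cv2.imwrite("pics/s4.png",a)
E
```

```text
clock: 5.8
tool_pos: [0.5474, 0.018, 0.2836]
orientation: [180.0, -0.0, -79.5]
force: [-0.8, -0.6, -0.5]
opening: 0.0005
gripper_force: 0.0
clock: 6.3
tool_pos: [0.5463, 0.0237, 0.2837]
orientation: [-180.0, 0.0, -79.5]
force: [0.0, -0.6, 0.0]
opening: 0.0004
gripper_force: 0.0
clock 6.3 pos [0.5463 0.0237 0.2837] [-180.     0.   -79.5] F [ 0.  -0.6  0. ] d [-280.1   -4.9    0.7] rv [-0.   0.  -0.5]
```

View pics/s4.png

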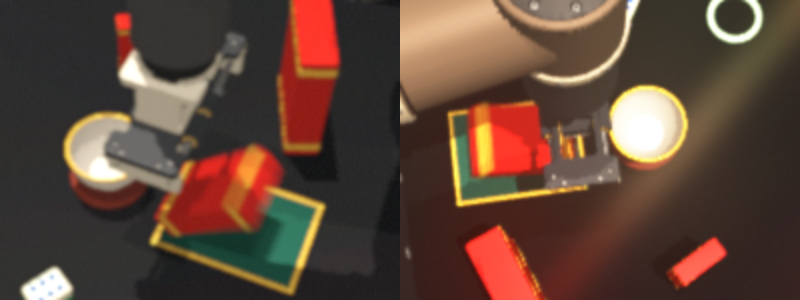

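The picture caught the case mid-fall, heading into the zone. I'll lift straight up and check where it landed.

```bash
python3 -m inch '[1,0,0,0,0,0,0, 1,0,0,-30,0,0,0, 1,0,0,-70,0,0,0, 1,0,0,-110,0,0,0, 1,0,0,-110,0,0,0]'
cat > m.py <<'E'
from h import *
from plant import ctrl
f=[]
for n in("scene","top"):
    s=ctrl.snapshot(n); f.append(s["frame"])
    u=proj(s,[[.531,.10,.016]])[0]
    c=[d["pixels"] for d in ctrl.trace(s,"case") if d["pixels"][int(u[1]),int(u[0])]]
    if c: print(n,fit([(s,c[0].astype(float))],[.531,.10,1.75],[.13,.085,.032]))
    for t in("coaster","bowl","button_top","tile_a","tin"): print(t,[(round(d["p"],2),np.round(d["location"],3).tolist()) for d in ctrl.mark_of(s,t)[:2]])
cv2.imwrite("pics/s5.png",np.hstack([cv2.resize(f[0][130:280,240:440],(400,300)),cv2.resize(f[1][130:280,220:420],(400,300))])[:,:,::-1])
E
python3 m.py; python3 -c "
from h import *
go([.483,.364,.393],-79)"
```

```text
clock: 6.9
tool_pos: [0.5478, 0.0238, 0.3997]
orientation: [-179.4, 0.0, -79.4]
force: [0.0, 0.8, -0.6]
opening: 0.0006
gripper_force: 0.0
scene (array([0.53231862, 0.10236161, 1.73290549]), np.float64(0.03564556257285523))
coaster [(0.8, [0.556, -0.064, 0.0]), (0.63, [0.532, 0.107, 0.019])]
bowl [(0.9, [0.561, -0.066, 0.009]), (0.48, [0.56, -0.066, -0.002])]
button_top [(0.83, [0.485, 0.366, 0.022])]
tile_a [(0.91, [0.727, -0.025, 0.001]), (0.77, [0.724, 0.221, -0.0])]
tin [(0.89, [0.757, 0.319, -0.003])]
top (array([0.53173865, 0.10341202, 1.74259936]), np.float64(0.4423898426994402))
coaster [(0.55, [0.559, -0.066, 0.0])]
bowl [(0.85, [0.558, -0.063, 0.007])]
button_top []
tile_a [(0.48, [0.731, -0.029, 0.001])]
tin []
clock 7.6 pos [0.5464 0.0237 0.3935] [180.   -0.  -79.5] F [-0.6 -0.2 -0.8] d [-3.462e+02  2.000e-01  5.000e-01] rv [ 0.  -0.  -0.5]
```

View pics/s5.png

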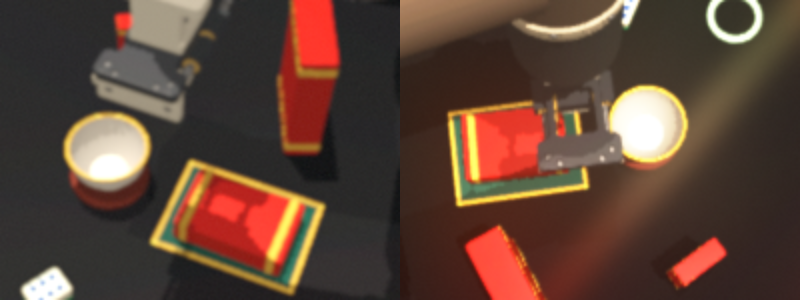

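The case lies flat, centred inside the gold rectangle (crop (240,222)), and bowl and coaster haven't moved. Next is the button.

```bash
python3 -m inch '[1,-45,0,0,0,0,0, 1,-90,0,0,0,0,0, 1,-135,0,0,0,0,0, 1,-180,0,0,0,0,0, 1,-225,0,0,0,0,0]';  python3 -m inch '[1,-45,0,0,0,0,0, 1,-85,0,0,0,0,0, 1,-110,0,0,0,0,0, 1,-121,0,0,0,0,0, 1,-121,0,0,0,0,0]'; python3 - <<'E'
from h import *
from plant import ctrl
for n in("top","scene"):
    s=ctrl.snapshot(n)
    for d in ctrl.trace(s,"button_top")[:1]:
        print(n,toplane(s,np.argwhere(d["pixels"])[:,::-1].mean(0)[None].astype(float),.021),d["pixels"].sum())
go([.484,.3645,.21],-79)
E
```

```text
clock: 8.1
tool_pos: [0.5047, 0.2466, 0.3939]
orientation: [-180.0, 0.0, -79.5]
force: [1.5, -0.8, -0.2]
opening: 0.0007
gripper_force: 0.0
clock: 8.6
tool_pos: [0.4829, 0.3651, 0.3932]
orientation: [180.0, -0.0, -79.4]
force: [-0.6, -0.5, -1.7]
opening: 0.0006
gripper_force: 0.0
top [[0.4838725  0.36184307 0.021     ]] 166
scene [[0.48952111 0.36387879 0.021     ]] 242
clock 8.8 pos [0.4834 0.3628 0.3938] [180.   -0.  -79.5] F [-0.5  1.  -0.5] d [ -1.6  -0.9 183.8] rv [ 0.  -0.  -0.5]
```

```bash
python3 -m inch '[1,0,0,45,0,0,0, 1,0,0,90,0,0,0, 1,0,-1,135,0,0,0, 1,0,-2,170,0,0,0, 1,0,-2,186,0,0,0]';  python3 -m inch '[1,0,0,3,0,0,0, 1,0,0,6,0,0,0, 1,0,0,8,0,0,0, 1,0,0,10,0,0,0, 1,0,0,10,0,0,0]'
```

```text
clock: 9.3
tool_pos: [0.4848, 0.362, 0.2044]
orientation: [179.8, -0.2, -79.6]
force: [-0.6, 0.2, 1.3]
opening: 0.0005
gripper_force: 0.0
clock: 9.8
tool_pos: [0.4856, 0.3645, 0.1988]
orientation: [-179.9, 0.1, -79.5]
force: [0.1, -1.3, 2.6]
opening: 0.0004
gripper_force: 1.1
```

Contact at about z 0.199. I'll press further until it meets the stop.

```bash
python3 -m inch '[1,0,0,1,0,0,0, 1,0,0,2,0,0,0, 1,0,0,3,0,0,0, 1,0,0,4,0,0,0, 1,0,0,4,0,0,0]'; python3 -m inch '[1,0,0,1,0,0,0, 1,0,0,2,0,0,0, 1,0,0,2,0,0,0]'
```

```text
clock: 10.3
tool_pos: [0.4856, 0.3646, 0.1944]
orientation: [-179.9, 0.0, -79.5]
force: [3.1, -0.7, 7.5]
opening: 0.0003
gripper_force: 3.7
clock: 10.6
tool_pos: [0.4856, 0.3646, 0.1941]
orientation: [-179.9, 0.0, -79.4]
force: [-1.7, -4.0, 22.5]
opening: 0.0004
gripper_force: 11.2
```

The button is on the hard stop: 22.5 N with no more travel. I'll release it and check the scene.

```bash
python3 -m inch '[1,0,0,-10,0,0,0, 1,0,0,-25,0,0,0, 1,0,0,-60,0,0,0, 1,0,0,-100,0,0,0, 1,0,0,-130,0,0,0]'; python3 -m inch '[1,0,0,0,0,0,0, 1,0,0,0,0,0,0]'; python3 - <<'E'
from plant import ctrl
import cv2
cv2.imwrite("pics/end.png",ctrl.snapshot("scene")["frame"][:,:,::-1])
E
```

```text
clock: 11.1
tool_pos: [0.4848, 0.3642, 0.3232]
orientation: [180.0, 0.0, -79.5]
force: [-0.4, -0.2, -1.0]
opening: 0.0005
gripper_force: 0.0
clock: 11.3
tool_pos: [0.4846, 0.3641, 0.3217]
orientation: [180.0, 0.1, -79.5]
force: [-0.3, -0.3, 0.8]
opening: 0.0007
gripper_force: 0.0
```

View pics/end.png

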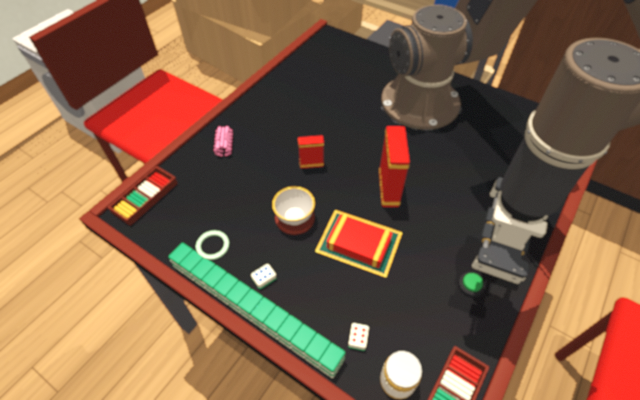

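The case lies flat inside the zone (360,242), the button is up (472,283), and everything else is where it was.

```bash
python3 -c "
from plant import ctrl
print(ctrl.close_job())"
```

```text
the job is handed in; nothing more can be done
None
```

The middle-sized case was pushed over and lies flat inside the gold rectangle; the button was then pressed to its stop and came back up, nothing else visibly moved, and the job was handed in at about 11 s.

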